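# Bolt the sensor test chamber shut

### The job

Lock the lid of the clear test chamber: with one fingertip press the spring catch (the long flat pad on the dark steel deck) down, and while it stays down push the bolt's upright tab with the other fingertip until the bolt is fully home in its keeper on the lid. Keep the catch down the whole way, never force the bolt or the catch, then let go so that the catch springs back up and locks it. Only press and push, grip nothing, and leave the balls and other loose things where they are.

Things in the scene. Friction and masses are not known exactly. Their poses are not given: they have to be found in the camera images.
- chamber: Fixed chamber 330 x 300 mm, 100 mm high: dark steel deck on the robot's side, clear box behind. Origin on the table, under the deck. x: the way the bolt slides home (roughly away from the robot); y left, z up. The lock is on the deck (top at 100 mm): catch pad's centre line at y = +36 mm, bolt's at -36. Bolt guides stand up to 12 mm over the deck behind the tab, 17 mm ahead of it.
- bolt (a joint): Slide of the bolt along chamber +x, m: starts at 0 to 0.003 (open); 0.045 is the stop, fully home. Drags with about 2 N and stays where left. Unless the catch is down, a comb on the bolt jams against the catch's tooth within 5 mm, and again every 13 mm of travel.
- bolt_tab (a point): Middle of the top edge of the bolt's upright steel tab; moves with the bolt. The tab is a plate 32 mm wide (chamber y), 10 mm thick (chamber x), top 39 mm above the deck; the rest of the bolt is at most 12 mm above the deck.
- catch (a joint): How far the catch is pressed down, in m: 0 up (sprung), 0.010 fully down at its stop; the bolt is free beyond 0.006. The spring pushes back with 3 N at the start and 8 N fully down.
- catch_pad (a point): Centre of the top face of the catch's flat steel pad, 95 mm long (chamber x), 32 mm wide (y); top 26 mm above the deck when up, 16 mm when down. Moves only up and down; press it anywhere. A fingertip level with one just behind the tab can press it and slide along it for the bolt's whole travel. Pad and tab are 40 mm apart sideways (near edges), 72 mm between centre lines.
- ball_lid_mid (a point): Orange sensor ball, 56 mm across on a black round foot, 62 mm tall, loose on the chamber's lid; this point 30 mm above its underside. Leave it.
- ball_left_mid (a point): The same kind of ball, loose on the table beside the chamber, +y side. Leave it.
- ball_right_mid (a point): The same kind of ball, loose on the table beside the chamber, -y side. Leave it.
- vial_mid (a point): Small jar, 22 mm across, 50 mm tall, loose on the deck left of the catch; its middle. Leave it.
- collar_mid (a point): Brass collar, 32 mm across, 14 mm tall, loose on the deck right of the bolt; its middle. Leave it.
- driver_mid (a point): Screwdriver lying on the table between robot and chamber. Leave it.
- mug_mid (a point): White mug, 76 mm across, 90 mm tall, on the table to the left; its middle. Leave it.

How it is judged (in metres and radians):
On the way, in this order (a step that is already met when the one before it is completed fails the run):
1. the catch is pressed down while the bolt is still open (value of joint catch above 0.006 m and value of joint bolt below 0.007 m), for 0.1 s.
2. the bolt is pushed home with the catch still held down by a finger (value of joint catch above 0.006 m and value of joint bolt above 0.041 m and contact force between the fingers and catch above 0.5 N), for 0.05 s.
At the end, for the whole second after the job is handed in: The bolt is home (slid at least 40.5 of its 45 mm), at rest, and the catch has sprung back up (within 2 mm), locking it (value of joint bolt above 0.0405 m and value of joint catch below 0.002 m and velocity of joint bolt below 0.005 m/s); the robot touches nothing.
It fails at once if the catch is let up while the bolt is part-way (value of joint bolt between 0.008 and 0.038 m and value of joint catch below 0.003 m).
It fails at once if the bolt or the catch is forced (over 60 N) (contact force between the fingers and bolt above 60 N or contact force between the fingers and catch above 60 N).
It fails at once if a loose bystander is moved, lifted or carried (over 20 mm) (distance of any of ball_lid_mid, ball_left_mid, ball_right_mid, vial_mid, collar_mid, driver_mid, mug_mid from where it was at the start of the episode above 0.02 m).
It also fails if it takes over 38 s, if anything falls off the work surface, if the arm or the gripper's body presses on something with over 40 N, if the wrist force passes 120 N, or if a joint passes its speed limit or range.

### The arm

A 6-joint arm with a two-finger parallel gripper is mounted at the origin on the work surface. World frame = base frame: x ahead of the robot, y to its left, z up, the work surface at z = 0. Lengths are in mm, angles in rad, forces in N, time in s.
With the tool pointing down it reaches from about 350 to 775 mm from the base axis. Payload 5.5 kg.
Tool frame: the origin (TCP) lies at the very end of the fingers, on their centre line; the grasp point (between the pads) lies 19 mm behind it; z points along the fingers, y is the direction in which the jaws open and shut (so a half turn about z gives the same grasp; the last joint's range is limited). The gripper opens to 85 mm and grips with 20 to 120 N. Pads are 22 mm wide; open, the fingers measure 114 mm over their backs; the gripper's body (76 mm by 85 mm) begins 54 mm behind the grasp point. The pads swing forward as they close: fully open they stand 13 mm farther back than shut.
Start: joints at [-1.277, 0.313, 0.046, 1.304, 0, 1.431], TCP at [241.686, -521.785, 231.323] pointing down, gripper open.
Joint ranges: [-2.76, 2.76], [-0.86, 1.69], [-1.03, 1.26], [-2.2, 2.34], [-1.47, 1.5], [-3.14, 3.14]. Speed limits (rad/s): [2.57, 2.57, 3.14, 3.14, 3.14, 3.14].

### API

Orientations are given as a 3x3 rotation matrix whose columns are the frame's x, y, z axes.
In Python, from bench import ctrl, eyes gives the robot as it stands.
- The arm moves only by the tool jog_arm, never from a script. Its argument "plan" is a list that holds one entry, the list of rows, each a list of 6 numbers: the shift along the tool's x, y, z in m, then the turn, a rotation vector about the tool's x, y, z in units of 6 degrees (1.0 is 6 degrees). In form: [[[dx, dy, dz, wx, wy, wz], ...]]. A call has 1 to 20 rows; each row is the pose to reach, as a shift and turn from the pose commanded when the call began, along the tool's axes at that moment; what a row does not reach only later rows make up. A row lasts 1/12 s, in which the tool goes at most 41.7 mm and 7.16 degrees, less where a joint would pass 70% of its speed; a pose out of reach is approached as far as the arm can. A call with a gripper value outside its range is refused whole. "jaw" is the closure, from 0 (fully open) to 1 (shut), set as the call begins (left out, the last holds). The fingers move at their own pace and stop on an object; "grip_force" is the grip in N (left out, the last holds). Time passes only in rows, so rows that repeat a pose let the fingers close. It gives the time, the measured TCP pose, the force and the opening at its end, in the units of the state.
- ctrl.state(): the state, without advancing time (a new reading comes with each control period).
- eyes.snapshot(name): name is "side" or "top"; returns a dict with "color" (400x640x3 uint8, red, green, blue), "range_z" (400x640 float32, mm along the optical axis (not along the pixel's ray), 0 where there is no reading), "camera_matrix" (3x3 intrinsics, pixels), "dist_coeffs" ([k1, k2, p1, p2, k3] as OpenCV has them; the pictures are not rectified), "position" and "orientation" of the camera in the world. Camera axes: x right, y down, z forward; pixel columns grow to the right and rows downward; lengths in mm; the calibration is good to about 2 mm. A picture is of the moment at which its call begins.
- ctrl.hand_in(): hands the job in, once; it reports no verdict.
The state is a dict: "time_s": time; "joint_positions": joint angles; "joint_velocities": joint speeds; "effort": joint torques, N m; "tool_pos": TCP position; "orientation": TCP orientation; "ft_force": force on the tool from outside, world axes, zero at the start; "moment": the same for the moment, N m; "width": finger opening in mm.
Only numpy, scipy, OpenCV 4.12 (cv2) and the standard library are available. Lean on these libraries where they do the work, as an engineer would, in place of code of your own. Each camera call takes 0.05 s, during which the arm holds its last target.

## Working session

There is one attempt and no reset: what is moved stays moved. The work goes in short steps, Python scripts to look and compute and a tool call to move; the robot and the scene stay as the last step left them, time stands still between calls to the robot, and variables do not carry over. Pictures are saved under pics/ and viewed, and the job is handed in when it is done.

Besides the shell and the picture viewer there is one more tool, called after "Call:" as name(argument=value, ...), one argument or row to a line, values as JSON. jog_arm: Moves the arm, as the interface text tells. Its arguments: {"type":"object","properties":{"plan":{"type":"array","items":{"type":"array","items":{"type":"array","items":{"type":"number"}}}},"jaw":{"type":"number"},"grip_force":{"type":"number"}},"required":["plan"]}

```bash
ls; mkdir -p pics; python3 - <<'E'
from bench import ctrl, eyes
import cv2, numpy as np, pickle
print(ctrl.state())
for n in("side","top"):
    s=eyes.snapshot(n); pickle.dump(s,open(f"{n}0.pkl","wb"))
    cv2.imwrite(f"pics/{n}0.png",s["color"][:,:,::-1])
    print(n,s["camera_matrix"],s["dist_coeffs"],s["position"],s["orientation"])
E
```

```text
pics
{'time_s': 0.0, 'joint_positions': array([-1.27658142e+00,  3.13992999e-01,  4.49535926e-02,  1.30361650e+00,
       -2.50071429e-05,  1.43121295e+00]), 'joint_velocities': array([ 0.00079834,  0.00042985,  0.00165286, -0.00096659, -0.00020343,
        0.00155905]), 'effort': array([ 6.05737823e-04, -4.80626714e+01,  2.98535049e+01,  1.93014223e-02,
       -1.52106686e-04,  1.99276474e-05]), 'tool_pos': array([ 241.52152023, -521.23043027,  230.40272062]), 'orientation': array([[ 9.07375858e-01,  4.20319800e-01, -5.63190449e-04],
       [ 4.20320112e-01, -9.07374157e-01,  1.77242521e-03],
       [ 2.33960950e-04, -1.84497612e-03, -9.99998271e-01]]), 'ft_force': array([-0.14079465, -0.06731531, -0.22353725]), 'moment': array([ 0.02375948, -0.00303808,  0.00061243]), 'width': 85.3991947660523}
side [[388.8224339    0.         324.1205015 ]
 [  0.         388.8224339  198.89042562]
 [  0.           0.           1.        ]] [-0.05579927  0.          0.          0.          0.        ] [352.28268363 766.44942834 856.75738521] [[-0.94528667 -0.24887752  0.21093384]
 [-0.32620307  0.71120024 -0.62272448]
 [ 0.00496592 -0.65746042 -0.75347272]]
top [[429.20331009   0.         316.36030228]
 [  0.         429.20331009 207.546967  ]
 [  0.           0.           1.        ]] [-0.02862086  0.          0.          0.          0.        ] [ 378.83862566  152.9555723  1224.42499874] [[ 0.01853232 -0.98833539  0.1511612 ]
 [-0.99964529 -0.02120823 -0.0161093 ]
 [ 0.01912725 -0.15080904 -0.98837785]]
```

View pics/side0.png

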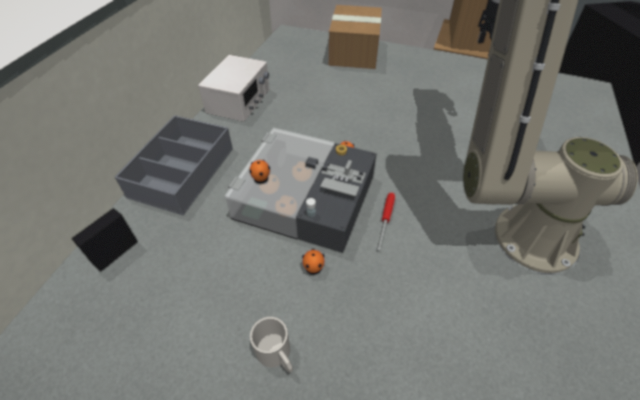

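View pics/top0.png

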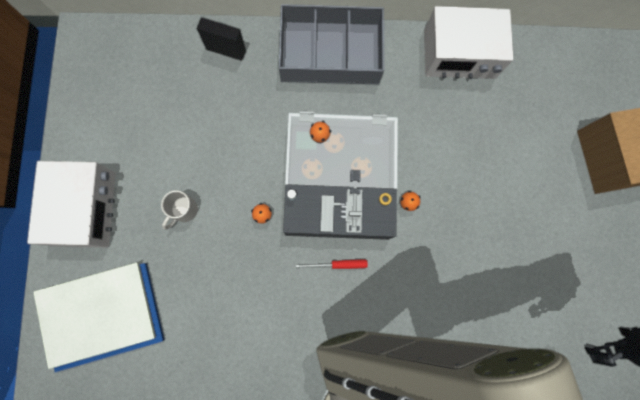

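The side view shows the chamber at about (305,185) with its deck on the robot's side. In the top view the deck is around (340,212), the catch pad at about (327,213) and the bolt at about (353,210). I'll zoom in on both.

```bash
python3 - <<'E'
import cv2,pickle
t=pickle.load(open("top0.pkl","rb"))["color"][:,:,::-1]
s=pickle.load(open("side0.pkl","rb"))["color"][:,:,::-1]
cv2.imwrite("pics/topz.png",cv2.resize(t[180:245,275:405],None,fx=6,fy=6,interpolation=cv2.INTER_CUBIC))
cv2.imwrite("pics/sidez.png",cv2.resize(s[135:250,290:390],None,fx=5,fy=5,interpolation=cv2.INTER_CUBIC))
E
```

```text
(no output)
```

View pics/topz.png

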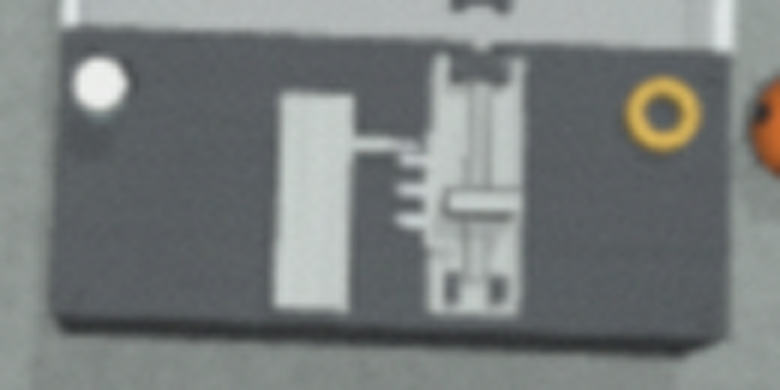

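View pics/sidez.png

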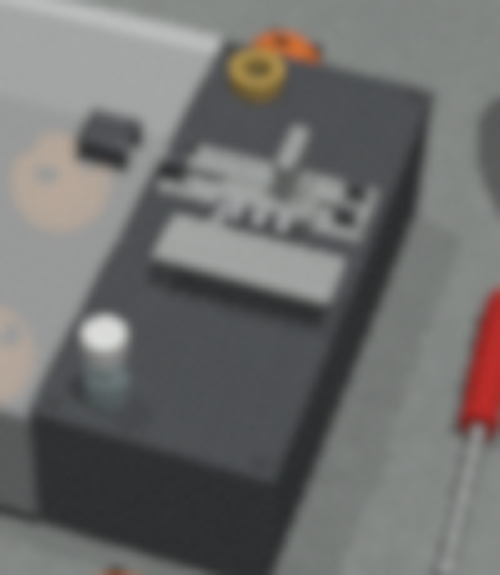

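The zoomed top view shows the pad with corners near (282,90) and (350,312), and the tab's top edge at about (447–520, 190–212). Next I'll cast rays onto the known heights.

```bash
cat > h.py <<'E'
import numpy as np, cv2
def ray(s,px):
    u=cv2.undistortPoints(np.array(px,float).reshape(-1,1,2),s["camera_matrix"],np.array(s["dist_coeffs"]))[:,0]
    d=np.c_[u,np.ones(len(u))]@np.array(s["orientation"]).T
    return np.array(s["position"]),d
def plane(s,px,z):
    o,d=ray(s,px); return o+d*((z-o[2])/d[:,2])[:,None]
E
python3 - <<'E'
import pickle,numpy as np,cv2
from h import *
t=pickle.load(open("top0.pkl","rb"));s=pickle.load(open("side0.pkl","rb"))
zt=lambda p:(np.array(p,float)+.5)/6-.5+[275,180]
zs=lambda p:(np.array(p,float)+.5)/5-.5+[290,135]
print("deck",plane(t,zt([[62,28],[733,50],[725,340],[55,318]]),100).round(1))
# pad
g=cv2.cvtColor(t["color"],cv2.COLOR_RGB2GRAY)
m=np.zeros_like(g); m[190:235,318:336]=(g[190:235,318:336]>135)
c=max(cv2.findContours(m,cv2.RETR_EXTERNAL,cv2.CHAIN_APPROX_NONE)[0],key=cv2.contourArea)
print(cv2.minAreaRect(c))
pc=plane(t,zt([[282,90],[354,95],[350,312],[272,308]]),126);print("padT",pc.round(1),pc.mean(0))
ps=plane(s,zs([[175,215],[345,258],[330,305],[152,262]]),126);print("padS",ps.round(1),ps.mean(0))
print("tabT",plane(t,zt([[447,192],[520,192],[518,212],[445,212]]),139).round(1))
print("tabS",plane(s,zs([[298,125],[283,162]]),139).round(1))
print("range pad",np.median(t["range_z"][205:220,324:330]),t["range_z"][208:218,346:364].round(0))
o,d=ray(t,[[327,212]]);r=np.median(t["range_z"][208:216,324:330]);
f=np.array(t["orientation"])[:,2]; print("pad pt",o+d*r/(d@f))
o,d=ray(t,[[305,215]]);r=np.median(t["range_z"][210:220,300:310]); print("deck pt",o+d*r/(d@f))
for nm,p,z in(("vial",[100,83],150),("collar",[663,115],114)): print(nm,plane(t,zt([p]),z))
E
```

```text
deck [[611.9 219.7 100. ]
 [608.7 -80.  100. ]
 [478.8 -75.2 100. ]
 [482.5 219.  100. ]]
((328.0, 213.0), (36.0, 14.0), 90.0)
padT [[581.2 122.1 126. ]
 [579.7  90.8 126. ]
 [485.3  91.4 126. ]
 [486.3 124.8 126. ]] [533.13778208 107.26512128 126.        ]
padS [[579.8  92.1 126. ]
 [487.3  92.3 126. ]
 [485.7 126.  126. ]
 [580.  127.8 126. ]] [533.2177579  109.53186968 126.        ]
tabT [[536.2  51.3 139. ]
 [536.9  20.1 139. ]
 [528.2  20.9 139. ]
 [527.6  52.1 139. ]]
tabS [[535.3  18.3 139. ]
 [534.6  48.3 139. ]]
range pad 1111.0837 [[1129. 1130. 1126. 1128. 1125. 1127. 1138. 1129. 1133. 1129. 1129. 1140.
  1138. 1138. 1137. 1136. 1139. 1142.]
 [1129. 1128. 1131. 1129. 1130. 1124. 1139. 1132. 1127. 1126. 1133. 1144.
  1139. 1136. 1141. 1138. 1139. 1140.]
 [1126. 1128. 1127. 1127. 1133. 1126. 1138. 1132. 1128. 1126. 1128. 1136.
  1138. 1139. 1140. 1138. 1142. 1146.]
 [1128. 1125. 1124. 1129. 1099. 1100. 1097. 1098. 1128. 1128. 1124. 1140.
  1138. 1135. 1140. 1138. 1139. 1137.]
 [1130. 1127. 1127. 1103. 1098. 1095. 1099. 1099. 1097. 1099. 1100. 1095.
  1099. 1098. 1097. 1104. 1140. 1141.]
 [1125. 1126. 1127. 1097. 1100. 1099. 1096. 1098. 1097. 1099. 1099. 1096.
  1099. 1099. 1098. 1103. 1138. 1140.]
 [1125. 1126. 1126. 1102. 1098. 1098. 1098. 1096. 1099. 1100. 1100. 1099.
  1100. 1098. 1100. 1098. 1137. 1134.]
 [1123. 1129. 1126. 1108. 1106. 1103. 1103. 1103. 1103. 1103. 1101. 1099.
  1101. 1099. 1101. 1107. 1138. 1138.]
 [1129. 1127. 1125. 1124. 1127. 1120. 1123. 1120. 1124. 1124. 1123. 1117.
  1118. 1119. 1119. 1136. 1136. 1136.]
 [1129. 1122. 1123. 1128. 1120. 1127. 1122. 1121. 1123. 1122. 1123. 1136.
  1136. 1137. 1137. 1137. 1135. 1137.]]
pad pt [[535.96945086 107.26065068 124.61567046]]
deck pt [[530.35397617 164.28408582  99.18893836]]
vial [[578.13200978 199.96930925 150.        ]]
collar [[576.00562516 -45.85287245 114.        ]]
```

The measurements agree across the two views:

| Item | Measured (mm) |
|---|---|
| Pad centre | (533, 108) |
| Tab centre | (532, 36) |
| Tab back face | x ≈ 527 |
| Chamber yaw | about −0.7° |

Going over at z = 230 with the fingers about 58 mm apart. I'm turning the tool to yaw ≈ 179° to keep joint 6 in range.

Call:
jog_arm(
  plan=[
    [[0.024,-0.0215,0,0,0,-1],[0.048,-0.043,0,0,0,-2],[0.072,-0.0645,0,0,0,-3],[0.096,-0.086,0,0,0,-4],[0.12,-0.1075,0,0,0,-5],[0.144,-0.129,0,0,0,-6],[0.168,-0.1505,0,0,0,-7],[0.192,-0.172,0,0,0,-8],[0.216,-0.1935,0,0,0,-9],[0.24,-0.215,0,0,0,-10],[0.264,-0.2365,0,0,0,-11],[0.288,-0.258,0,0,0,-12],[0.312,-0.2795,0,0,0,-13],[0.336,-0.301,0,0,0,-14],[0.36,-0.3225,0,0,0,-15],[0.384,-0.344,0,0,0,-16],[0.408,-0.3655,0,0,0,-17],[0.432,-0.387,0,0,0,-18],[0.456,-0.4085,0,0,0,-19],[0.48,-0.428,0,0,0,-20]],
  ],
  jaw=0.32,
)

```text
time_s: 1.77
tool_pos: [497.2, 70.2, 231.0]
orientation: [[-0.821, 0.571, -0.001], [0.571, 0.821, -0.0], [0.001, -0.0, -1.0]]
ft_force: [0.5, -1.3, 1.2]
width: 58.6
```

Call:
jog_arm(
  plan=[
    [[0,0,0.008,0,0,-0.7],[0,0,0.016,0,0,-1.5],[0,0,0.024,0,0,-2.3],[0,0,0.032,0,0,-3.1],[0,0,0.04,0,0,-3.9],[0,0.001,0.048,0,0,-4.7],[-0.001,0.002,0.054,0,0,-5.3],[-0.002,0.003,0.06,0,0,-5.7],[-0.002,0.003,0.064,0,0,-5.7],[-0.002,0.003,0.064,0,0,-5.7],[-0.002,0.003,0.064,0,0,-5.7]],
  ],
)

```text
time_s: 2.68
tool_pos: [500.3, 69.6, 167.0]
orientation: [[-1.0, 0.018, -0.001], [0.018, 1.0, -0.0], [0.001, -0.0, -1.0]]
ft_force: [0.2, -0.2, 0.4]
width: 57.9
```

```bash
python3 - <<'E'
from bench import ctrl, eyes
import cv2, pickle
st=ctrl.state()
for k in("time_s","joint_positions","tool_pos","orientation","ft_force","moment","width"):print(k,st[k])
for n,(y0,y1,x0,x1,f) in {"side":(110,250,270,410,4),"top":(170,250,260,420,5)}.items():
    s=eyes.snapshot(n); pickle.dump(s,open(f"{n}1.pkl","wb"))
    cv2.imwrite(f"pics/{n}1.png",cv2.resize(s["color"][y0:y1,x0:x1,::-1],None,fx=f,fy=f,interpolation=cv2.INTER_CUBIC))
E
```

```text
time_s 2.6833
joint_positions [-2.07252341e-02  2.09455966e-01 -2.52317712e-01  1.10996136e+00
 -8.91582810e-05 -3.13846481e-03]
tool_pos [500.32950381  69.61948241 166.99732655]
orientation [[-9.99844916e-01  1.75857803e-02 -9.40353730e-04]
 [ 1.75858536e-02  9.99845354e-01 -6.96855906e-05]
 [ 9.38982833e-04 -8.62117065e-05 -9.99999555e-01]]
ft_force [ 0.19728303 -0.16535603  0.35067091]
moment [-0.00914808 -0.05655987  0.01474032]
width 57.89272494277779
```

View pics/side1.png

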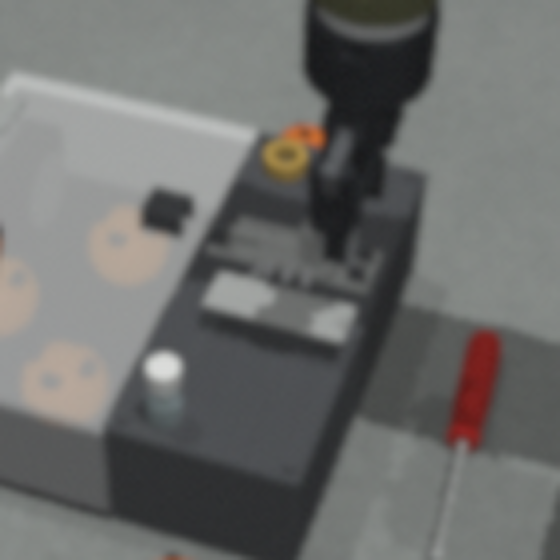

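View pics/top1.png

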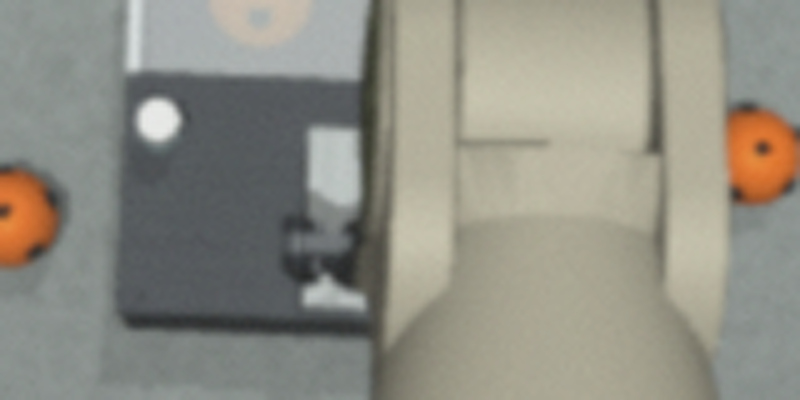

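Side view: the gripper sits over the deck with the near fingertip at about (335,245), above the pad and behind the tab. The top view is mostly hidden by the arm. I'll move 8 mm forward and descend to just above the pad.

Call:
jog_arm(
  plan=[
    [[-0.004,0.001,0.0,0,0,0],[-0.008,0.002,0.006,0,0,0],[-0.008,0.002,0.014,0,0,0],[-0.008,0.002,0.022,0,0,0],[-0.008,0.002,0.03,0,0,0],[-0.008,0.002,0.036,0,0,0],[-0.008,0.002,0.038,0,0,0],[-0.008,0.002,0.038,0,0,0],[-0.008,0.002,0.038,0,0,0]],
  ],
)

```text
time_s: 3.53
tool_pos: [508.6, 71.5, 129.2]
orientation: [[-1.0, 0.017, -0.0], [0.017, 1.0, -0.0], [0.0, -0.0, -1.0]]
ft_force: [-0.8, -0.2, -0.4]
width: 57.8
```

```bash
cat > look.py <<'E'
import sys
from bench import ctrl, eyes
import cv2, pickle
k=sys.argv[1]
st=ctrl.state()
for q in("time_s","tool_pos","ft_force","moment","width"):print(q,st[q])
y0,y1,x0,x1,f=130,220,300,390,6
s=eyes.snapshot("side"); pickle.dump(s,open(f"side{k}.pkl","wb"))
cv2.imwrite(f"pics/side{k}.png",cv2.resize(s["color"][y0:y1,x0:x1,::-1],None,fx=f,fy=f,interpolation=cv2.INTER_CUBIC))
E
python3 look.py 2
```

```text
time_s 3.5333
tool_pos [508.622624    71.47386952 129.15887571]
ft_force [-0.83664908 -0.20538728 -0.42398851]
moment [0.00285803 0.02337861 0.041394  ]
width 57.84248424580042
```

View pics/side2.png

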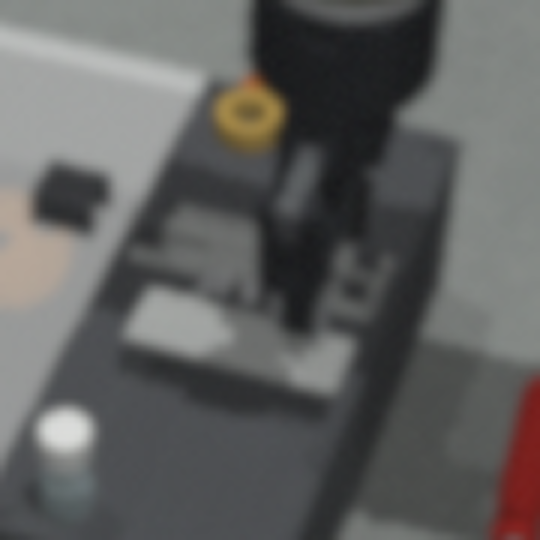

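The near fingertip is at about (295,335), just above the pad. Descending slowly to find contact.

Call:
jog_arm(
  plan=[
    [[0,0,0.001,0,0,0],[0,0,0.002,0,0,0],[0,0,0.003,0,0,0],[0,0,0.004,0,0,0],[0,0,0.005,0,0,0],[0,0,0.005,0,0,0],[0,0,0.005,0,0,0]],
  ],
)

```text
time_s: 4.17
tool_pos: [508.7, 71.5, 124.2]
orientation: [[-1.0, 0.016, -0.0], [0.016, 1.0, -0.0], [0.0, -0.0, -1.0]]
ft_force: [1.2, -0.5, -0.6]
width: 58.1
```

```bash
python3 look.py 3; python3 - <<'E'
import pickle
from h import *
s=pickle.load(open("side2.pkl","rb"))
print(plane(s,[[348.7,185.3]],130))
E
```

```text
time_s 4.1667
tool_pos [508.67280865  71.50327267 124.2082552 ]
ft_force [ 1.18668157 -0.51799402 -0.58621591]
moment [-0.04903393 -0.01367655 -0.09376366]
width 58.06697933328013
[[511.39652699 101.35709811 130.        ]]
```

View pics/side3.png

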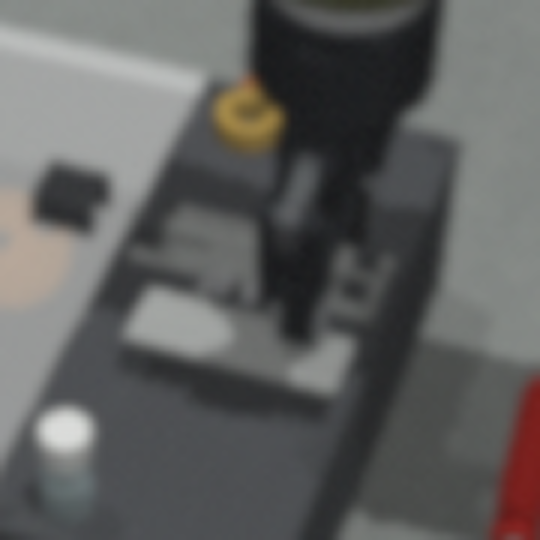

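Call:
jog_arm(
  plan=[
    [[0,0,0.001,0,0,0],[0,0,0.002,0,0,0],[0,0,0.003,0,0,0],[0,0,0.004,0,0,0],[0,0,0.004,0,0,0],[0,0,0.004,0,0,0]],
  ],
)

```text
time_s: 4.72
tool_pos: [508.8, 71.5, 120.5]
orientation: [[-1.0, 0.016, 0.0], [0.016, 1.0, -0.0], [-0.0, -0.0, -1.0]]
ft_force: [-0.2, 0.1, 2.7]
width: 58.2
```

```bash
python3 look.py 4
```

```text
time_s 4.7167
tool_pos [508.75942837  71.52134293 120.4727883 ]
ft_force [-0.21520079  0.06211662  2.65279984]
moment [0.10626833 0.17133738 0.01562308]
width 58.198423676334926
```

View pics/side4.png

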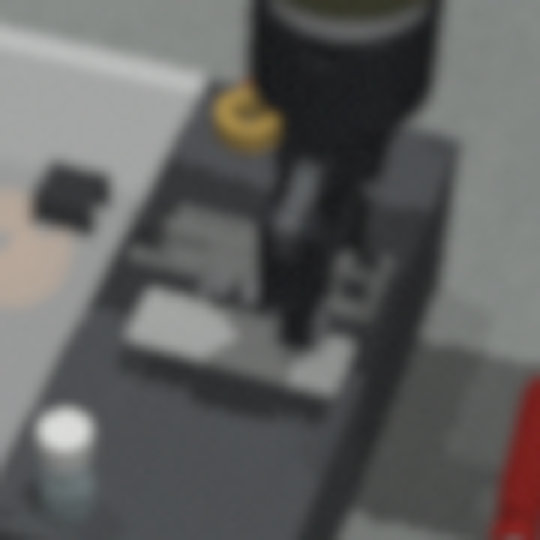

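Contact: 2.7 N, with a moment of 0.1 N·m that matches the +y finger. Pressing further in steps.

Call:
jog_arm(
  plan=[
    [[0,0,0.001,0,0,0],[0,0,0.002,0,0,0],[0,0,0.003,0,0,0],[0,0,0.003,0,0,0],[0,0,0.003,0,0,0]],
  ],
)

```text
time_s: 5.18
tool_pos: [508.8, 71.5, 117.4]
orientation: [[-1.0, 0.016, 0.0], [0.016, 1.0, 0.0], [-0.0, 0.0, -1.0]]
ft_force: [-1.0, 0.5, 4.8]
width: 57.9
```

```bash
python3 look.py 5
```

```text
time_s 5.1833
tool_pos [508.79398492  71.51537908 117.36322783]
ft_force [-1.00493625  0.48350678  4.80854332]
moment [0.1810919  0.27687419 0.05503073]
width 57.8595480897633
```

Call:
jog_arm(
  plan=[
    [[0,0,0.001,0,0,0],[0,0,0.002,0,0,0],[0,0,0.003,0,0,0],[0,0,0.004,0,0,0],[0,0,0.0043,0,0,0],[0,0,0.0043,0,0,0],[0,0,0.0043,0,0,0]],
  ],
)

```text
time_s: 5.82
tool_pos: [508.8, 71.5, 113.2]
orientation: [[-1.0, 0.016, 0.0], [0.016, 1.0, 0.0], [-0.0, 0.0, -1.0]]
ft_force: [-2.1, -0.2, 6.7]
width: 57.9
```

```bash
python3 look.py 6;sleep 0; python3 -c "
from bench import eyes,ctrl
for i in range(4):
  eyes.snapshot('side');s=ctrl.state();print(s['tool_pos'][2],s['ft_force'],s['moment'])"
```

```text
time_s 5.8167
tool_pos [508.79004621  71.53665277 113.18869832]
ft_force [-2.09712861 -0.16207309  6.68252204]
moment [0.19023911 0.40898015 0.00699241]
width 57.93790077703922
113.20894229303777 [-1.9995001  -1.17841631  6.74953759] [0.25511327 0.37796075 0.05207857]
113.19068239999038 [-2.28339977 -0.04592169  6.03527258] [0.23534349 0.37971499 0.0342318 ]
113.20912801450288 [-1.28648142 -0.06874654  6.62573691] [0.23550544 0.39846487 0.04434603]
113.19301101169074 [-2.06842158 -0.11242262  6.23652952] [0.19572528 0.38970999 0.06988818]
```

View pics/side6.png

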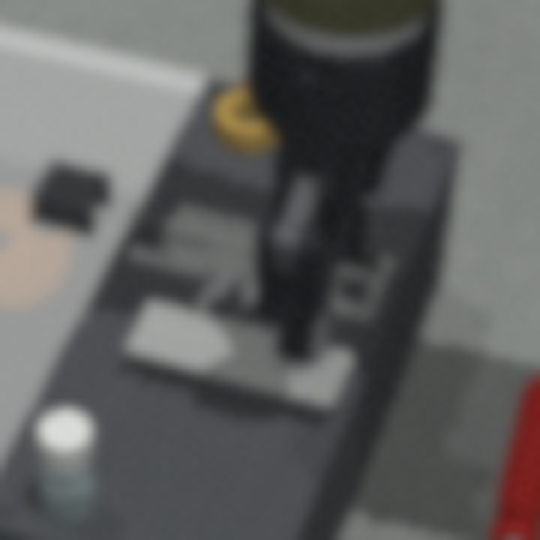

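The pad is visibly down, about 10 zoomed px lower. The force is about 6.7 N, so depth is roughly 7–7.7 mm. I'll add 0.5 mm and start forward (tool −x).

Call:
jog_arm(
  plan=[
    [[0,0,0.0005,0,0,0],[-0.001,0,0.0005,0,0,0],[-0.002,0,0.0005,0,0,0],[-0.003,0,0.0005,0,0,0],[-0.004,0,0.0005,0,0,0],[-0.005,0,0.0005,0,0,0],[-0.006,0,0.0005,0,0,0],[-0.007,0,0.0005,0,0,0],[-0.008,0,0.0005,0,0,0],[-0.009,0,0.0005,0,0,0],[-0.01,0,0.0005,0,0,0],[-0.011,0,0.0005,0,0,0],[-0.012,0,0.0005,0,0,0]],
  ],
)

```text
time_s: 7.15
tool_pos: [518.8, 71.5, 112.0]
orientation: [[-1.0, 0.016, -0.004], [0.016, 1.0, 0.0], [0.004, 0.0, -1.0]]
ft_force: [-5.6, -0.6, 6.4]
width: 58.1
```

```bash
python3 look.py 7
```

```text
time_s 7.15
tool_pos [518.75314249  71.50922443 112.04098452]
ft_force [-5.55722107 -0.57643917  6.39451651]
moment [0.2450107  1.15702433 0.17080679]
width 58.05826860264979
```

View pics/side7.png

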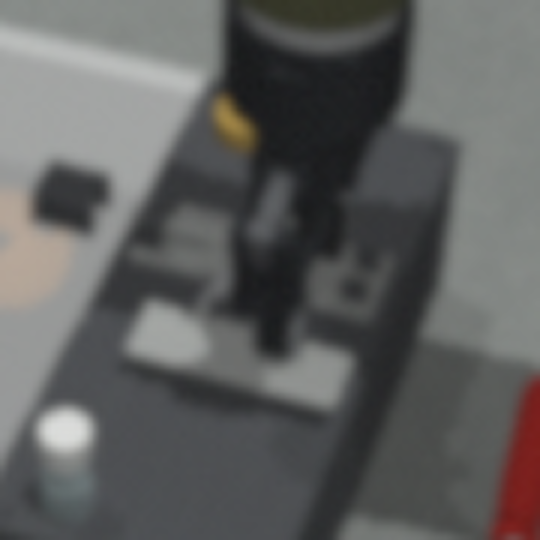

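fx = −5.6 N is pad friction plus the bolt's drag, so the tab is in contact. z has sagged to 112.0 (about 8.9 mm depth), so I'll ease up slightly while pushing on.

Call:
jog_arm(
  plan=[
    [[-0.001,0,-0.0002,0,0,0],[-0.002,0,-0.0004,0,0,0],[-0.003,0,-0.0005,0,0,0],[-0.004,0,-0.0005,0,0,0],[-0.005,0,-0.0005,0,0,0],[-0.006,0,-0.0005,0,0,0],[-0.007,0,-0.0005,0,0,0],[-0.008,0,-0.0005,0,0,0],[-0.009,0,-0.0005,0,0,0],[-0.01,0,-0.0005,0,0,0],[-0.011,0,-0.0005,0,0,0],[-0.012,0,-0.0005,0,0,0]],
  ],
)

```text
time_s: 8.2
tool_pos: [529.6, 71.3, 112.1]
orientation: [[-1.0, 0.016, -0.006], [0.016, 1.0, 0.0], [0.006, 0.0, -1.0]]
ft_force: [-7.5, -0.1, 6.6]
width: 57.8
```

```bash
python3 look.py 8
```

```text
time_s 8.2
tool_pos [529.60999021  71.26850354 112.08114803]
ft_force [-7.47828076 -0.05572673  6.64788813]
moment [0.26155252 1.51356673 0.09939803]
width 57.812753418075935
```

View pics/side8.png

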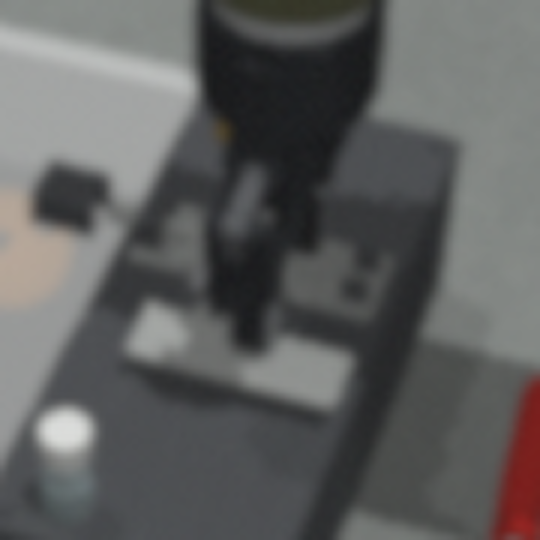

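The bolt's nose now shows at about (115,208), heading for the keeper, and the pad is still down. fx is 7.5 N, so nothing has jammed. Continuing.

Call:
jog_arm(
  plan=[
    [[-0.001,0,0,0,0,0],[-0.002,0,0,0,0,0],[-0.003,0,0,0,0,0],[-0.004,0,0,0,0,0],[-0.005,0,0,0,0,0],[-0.006,0,0,0,0,0],[-0.007,0,0,0,0,0],[-0.008,0,0,0,0,0],[-0.009,0,0,0,0,0],[-0.01,0,0,0,0,0],[-0.011,0,0,0,0,0],[-0.012,0,0,0,0,0],[-0.013,0,0,0,0,0],[-0.014,0,0,0,0,0],[-0.015,0,0,0,0,0],[-0.016,0,0,0,0,0]],
  ],
)

```text
time_s: 9.58
tool_pos: [545.6, 71.0, 112.1]
orientation: [[-1.0, 0.016, -0.006], [0.016, 1.0, 0.0], [0.006, 0.0, -1.0]]
ft_force: [-8.1, -0.5, 7.3]
width: 58.1
```

```bash
python3 look.py 9
```

```text
time_s 9.5833
tool_pos [545.60685981  71.03288809 112.09338202]
ft_force [-8.14534319 -0.52600299  7.27288936]
moment [0.21679453 1.54857553 0.12442661]
width 58.10381794277314
```

View pics/side9.png

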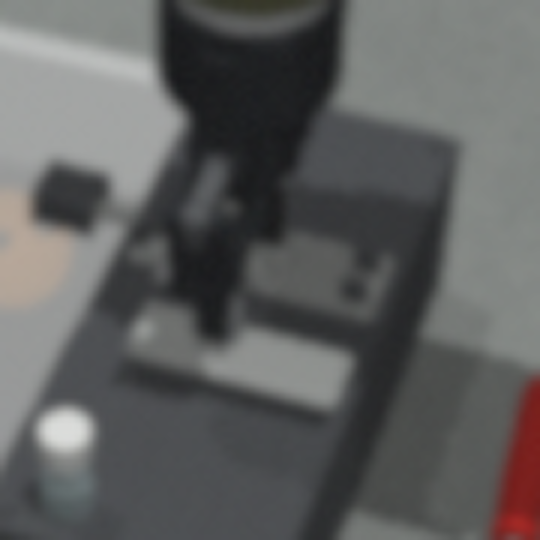

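Call:
jog_arm(
  plan=[
    [[-0.001,0,0,0,0,0],[-0.002,0,0,0,0,0],[-0.003,0,0,0,0,0],[-0.004,0,0,0,0,0],[-0.005,0,0,0,0,0],[-0.006,0,0,0,0,0],[-0.007,0,0,0,0,0],[-0.008,0,0,0,0,0],[-0.009,0,0,0,0,0],[-0.01,0,0,0,0,0],[-0.011,0,0,0,0,0],[-0.012,0,0,0,0,0]],
  ],
)

```text
time_s: 10.63
tool_pos: [557.6, 70.8, 112.1]
orientation: [[-1.0, 0.016, -0.006], [0.016, 1.0, 0.0], [0.006, 0.0, -1.0]]
ft_force: [-8.1, 0.2, 7.0]
width: 58.1
```

```bash
python3 look.py 10
```

```text
time_s 10.6333
tool_pos [557.63159065  70.8252764  112.09054617]
ft_force [-8.09348208  0.23496494  6.97506757]
moment [0.18410442 1.56502155 0.1395476 ]
width 58.14242123993503
```

View pics/side10.png

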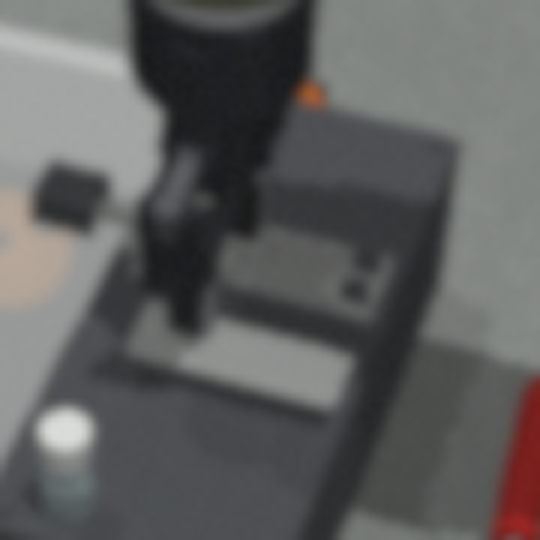

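Call:
jog_arm(
  plan=[
    [[-0.0005,0,0,0,0,0],[-0.001,0,0,0,0,0],[-0.0015,0,0,0,0,0],[-0.002,0,0,0,0,0],[-0.0025,0,0,0,0,0],[-0.003,0,0,0,0,0]],
  ],
)

```text
time_s: 11.18
tool_pos: [560.6, 70.8, 112.1]
orientation: [[-1.0, 0.016, -0.006], [0.016, 1.0, 0.0], [0.006, 0.0, -1.0]]
ft_force: [-7.5, -0.2, 7.3]
width: 58.2
```

Call:
jog_arm(
  plan=[
    [[-0.0005,0,0,0,0,0],[-0.001,0,0,0,0,0],[-0.0015,0,0,0,0,0],[-0.002,0,0,0,0,0]],
  ],
)

```text
time_s: 11.52
tool_pos: [561.2, 70.7, 112.0]
orientation: [[-1.0, 0.016, -0.009], [0.016, 1.0, -0.0], [0.009, -0.0, -1.0]]
ft_force: [-13.4, -0.1, 10.2]
width: 57.9
```

The force is rising and motion has stopped near x = 561, which is about 45 mm of travel. One more small nudge to confirm.

Call:
jog_arm(
  plan=[
    [[-0.0005,0,0,0,0,0],[-0.001,0,0,0,0,0],[-0.001,0,0,0,0,0]],
  ],
)

```text
time_s: 11.77
tool_pos: [561.2, 70.7, 112.1]
orientation: [[-1.0, 0.017, -0.01], [0.017, 1.0, -0.0], [0.01, -0.0, -1.0]]
ft_force: [-14.0, 0.2, 12.2]
width: 57.9
```

```bash
python3 look.py 11
```

```text
time_s 11.7667
tool_pos [561.20946016  70.74197969 112.06193546]
ft_force [-13.99699697   0.17318882  12.18782164]
moment [ 0.10237517  2.71548878 -0.10869017]
width 57.939878922918915
```

View pics/side11.png

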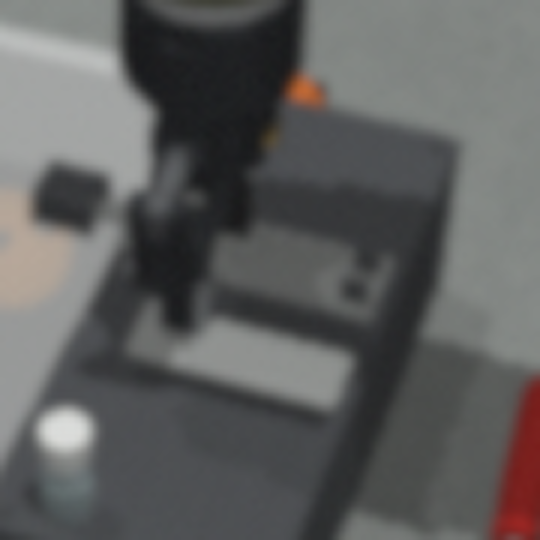

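The bolt is at its stop: x is unchanged at 561.2 while fx is 14 N. Next I'll back off 6 mm with the catch still down, then rise straight up.

Call:
jog_arm(
  plan=[
    [[0.002,0,0,0,0,0],[0.004,0,0,0,0,0],[0.006,0,0,0,0,0],[0.006,0,-0.002,0,0,0],[0.006,0,-0.005,0,0,0],[0.006,0,-0.01,0,0,0],[0.006,0,-0.018,0,0,0],[0.006,0,-0.03,0,0,0],[0.006,0,-0.045,0,0,0],[0.006,0,-0.06,0,0,0],[0.006,0,-0.08,0,0,0],[0.006,0,-0.1,0,0,0],[0.01,0,-0.12,0,0,0],[0.04,0,-0.13,0,0,0],[0.07,0,-0.13,0,0,0],[0.1,0,-0.13,0,0,0],[0.1,0,-0.13,0,0,0],[0.1,0,-0.13,0,0,0]],
  ],
)

```text
time_s: 13.32
tool_pos: [465.4, 72.2, 243.4]
orientation: [[-1.0, 0.016, 0.0], [0.016, 1.0, -0.0], [-0.0, -0.0, -1.0]]
ft_force: [0.6, 0.3, -0.0]
width: 58.3
```

```bash
python3 look.py 12; python3 - <<'E'
import pickle,numpy as np
from h import *
a=pickle.load(open("side0.pkl","rb"));b=pickle.load(open("side12.pkl","rb"))
from bench import eyes
cv2.imwrite("pics/side12f.png",b["color"][:,:,::-1])
t=eyes.snapshot("top");cv2.imwrite("pics/top12.png",cv2.resize(t["color"][90:250,230:430,::-1],None,fx=3.5,fy=3.5,interpolation=cv2.INTER_CUBIC))
E
```

```text
time_s 13.3167
tool_pos [465.37530722  72.24230537 243.41974321]
ft_force [ 0.59240645  0.25096388 -0.01578359]
moment [-0.02062487 -0.0311432   0.00931129]
width 58.27175282823805
```

View pics/side12.png

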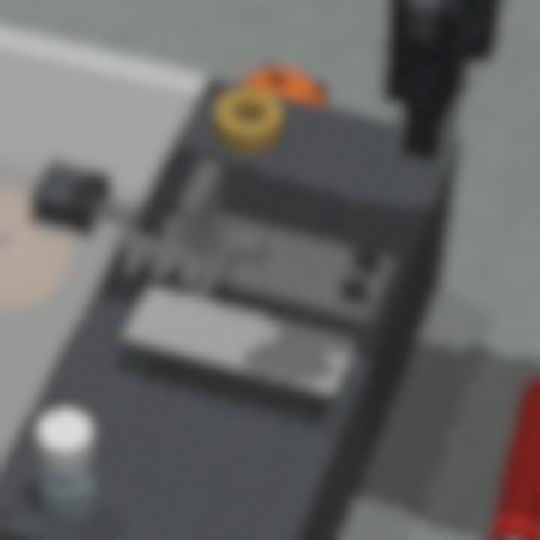

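View pics/top12.png

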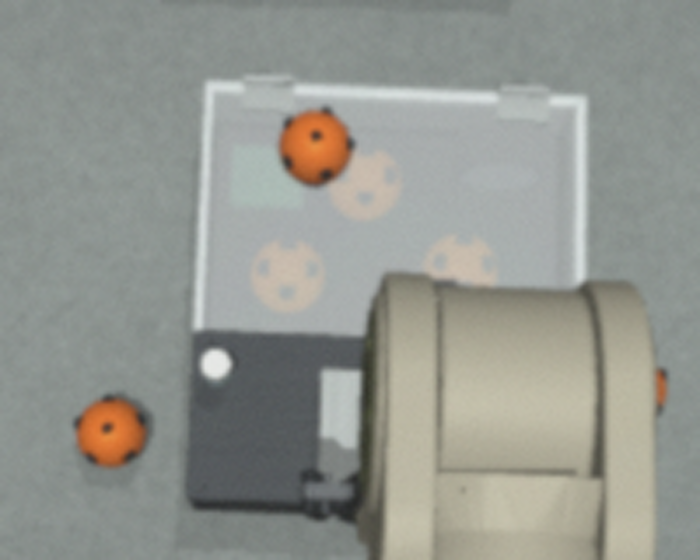

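The pad is back up, with its near-left corner at (125,345) as it was before pressing. The tab now stands at about (205,165–215), with the bolt's nose in the keeper at (105,210). A quick numeric check before handing in.

```bash
python3 - <<'E'
import pickle
from h import *
b=pickle.load(open("side12.pkl","rb"));a=pickle.load(open("side0.pkl","rb"))
z=lambda p:(np.array(p,float)+.5)/6-.5+[300,130]
print("tab top far/near corner",plane(b,z([[212,162],[192,205]]),139))
# pad height from depth, before/after, unshadowed part
for s in(a,b):
    px=np.array([[u,v] for u in range(326,338) for v in range(180,190)])
    o,d=ray(s,px);r=s["range_z"][px[:,1],px[:,0]];f=np.array(s["orientation"])[:,2]
    P=o+d*(r/(d@f))[:,None];k=(r>0)&(P[:,0]>495)&(P[:,0]<575)&(P[:,1]>96)&(P[:,1]<119);print("pad z",np.median(P[k,2]),k.sum())
# vial, collar, orange, red centroids before/after
for nm,f in(("orange",lambda h:(h[...,0]<12)&(h[...,1]>190)&(h[...,2]>120)),("brass",lambda h:(h[...,0]>17)&(h[...,0]<28)&(h[...,1]>130))):
  for s in(a,b):
    m=f(cv2.cvtColor(s["color"],cv2.COLOR_RGB2HSV)).astype(np.uint8);n,l,st,c=cv2.connectedComponentsWithStats(m)
    print(nm,[(c[i].round(1).tolist(),int(st[i,4])) for i in range(1,n) if st[i,4]>15])
E
```

```text
tab top far/near corner [[575.23556626  19.76034763 139.        ]
 [574.96022471  49.34897874 139.        ]]
pad z 126.43254806046804 90
pad z 126.83940482407672 89
orange [([388.3, 206.2], 115)]
orange [([388.0, 207.3], 65)]
brass [([341.0, 149.2], 62)]
brass [([341.0, 149.2], 60)]
```

The side-view hand picks suggest about 40–42 mm of slide, which is too imprecise to confirm it's home. I'll move the arm aside for a clear top view.

Call:
jog_arm(
  plan=[
    [[0,-0.03,0,0,0,0],[0,-0.06,0,0,0,0],[0,-0.09,0,0,0,0],[0,-0.12,0,0,0,0],[0,-0.15,0,0,0,0],[0,-0.18,0,0,0,0],[0,-0.21,0,0,0,0],[0,-0.24,0,0,0,0],[0,-0.27,0,0,0,0],[0,-0.3,0,0,0,0],[0,-0.33,0,0,0,0],[0,-0.36,0,0,0,0],[0,-0.38,0,0,0,0],[0,-0.4,0,0,0,0],[0,-0.4,0,0,0,0],[0,-0.4,0,0,0,0]],
  ],
)

```text
time_s: 14.75
tool_pos: [460.5, -329.4, 242.0]
orientation: [[-1.0, 0.019, -0.001], [0.019, 1.0, 0.001], [0.001, 0.001, -1.0]]
ft_force: [-0.4, 0.7, -0.4]
width: 57.8
```

```bash
python3 - <<'E'
import pickle
from h import *
from bench import eyes,ctrl
t=eyes.snapshot("top");pickle.dump(t,open("top13.pkl","wb"))
cv2.imwrite("pics/top13.png",cv2.resize(t["color"][175:245,275:405,::-1],None,fx=6,fy=6,interpolation=cv2.INTER_CUBIC))
a=pickle.load(open("top0.pkl","rb"))
for s in(a,t):
    px=np.array([[u,v] for u in range(345,366) for v in range(185,225)])
    o,d=ray(s,px);r=s["range_z"][px[:,1],px[:,0]];f=np.array(s["orientation"])[:,2]
    P=o+d*(r/(d@f))[:,None];k=(P[:,2]>132)&(P[:,2]<146)&(r>0)&(P[:,1]>24)&(P[:,1]<48)
    print("tab top mean",P[k].mean(0).round(1),P[k].min(0).round(1),P[k].max(0).round(1),k.sum())
    for nm,g in(("orange",lambda h:(h[...,0]<12)&(h[...,1]>190)&(h[...,2]>120)),):
        m=g(cv2.cvtColor(s["color"],cv2.COLOR_RGB2HSV)).astype(np.uint8);n,l,st,c=cv2.connectedComponentsWithStats(m)
        print(nm,[(c[i].round(1).tolist(),int(st[i,4])) for i in range(1,n) if st[i,4]>15])
print(ctrl.state()["tool_pos"],ctrl.state()["time_s"])
E
```

```text
tab top mean [532.2  36.6 137.8] [528.   25.7 133.1] [538.1  46.7 142. ] 39
orange [([349.6, 263.9], 141)]
tab top mean [575.4  35.7 137.4] [570.   25.3 132.2] [580.5  46.8 142.7] 40
orange [([339.1, 264.1], 55)]
[ 460.39224074 -328.27651079  242.22463734] 14.8
```

View pics/top13.png

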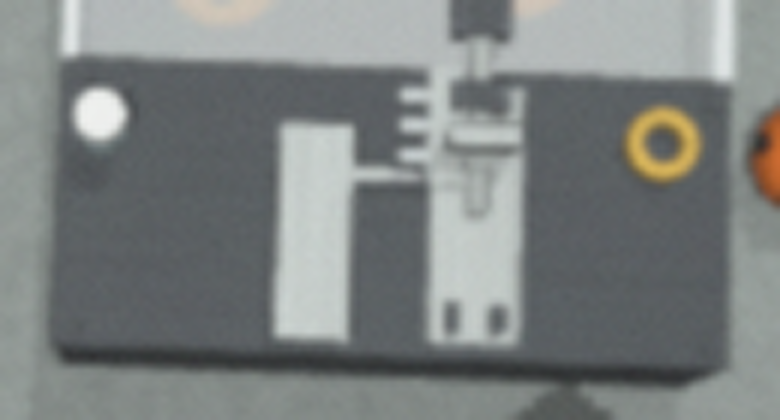

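Clear top view: the nose is in the keeper at (480,55), the whole comb is past the catch's tooth at (385,175), and the pad is up. The tab top moved 43.2 mm, which with a 0–3 mm start means it's home. The vial, collar and right ball look unmoved. Handing in.

```bash
python3 -c "
from bench import ctrl
print(ctrl.hand_in(), ctrl.state()['time_s'])"
```

```text
the job is handed in; nothing more can be done
the job is handed in; nothing more can be done
```

The lid looks locked: the bolt is home in its keeper and the catch has sprung back up. I handed the job in at about 15 s of the 38 s allowed, and the hand-in gives no verdict.

**What I did:** With the fingers 58 mm apart, the left one pressed the catch down about 8–9 mm at roughly 7 N. The right one pushed the tab until it stopped at x = 561 mm with the catch still down. The sideways force was about 14 N and the total wrist force under 20 N. I then backed off, lifted straight up and moved the arm clear.

**Last checks:**
- **Bolt:** Top-camera depth shows the tab moved 43.2 mm; with its 0–3 mm start, that is home. The nose is in the keeper and the comb is past the tooth.
- **Catch:** The pad top is back at 126–127 mm, its height before pressing.
- **Robot:** The force readings are near zero, and the arm is well clear of the chamber.
- **Loose things:** The collar measures unmoved. The vial, both table balls and the lid ball look in place in the pictures. I didn't re-measure the mug, and the arm's shadow spoiled the screwdriver check, but the tool only moved high above the table there.

**Disagreement:** Hand-picked points in the blurry side view gave only about 40 mm of slide. I trusted the clear top view and the hard stop instead.

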